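Fold a sprung keeper flap over a bearing and tuck it under its lip

ROBOT

A 6-joint arm with a two-finger parallel gripper is mounted at the origin on a cart in front of the work surface, level with it; the furniture and walls round the work are solid. World frame = base frame: x ahead of the robot, y to its left, z up, the work surface at z = 0. Lengths are in m, angles in rad, forces in N, time in s.
With the tool pointing down it reaches from about 0.4 to 0.825 m from the base axis. Payload 7 kg.
Tool frame: the origin (TCP) lies on the mounting face of the last link; the fingertips stand 178 mm ahead of it and the grasp point (between the pads) lies 159 mm ahead of it; z points along the fingers, y is the line along which they close (so a half turn about z gives the same grasp; the last joint's range is limited). The gripper opens to 88 mm and grips with 3 to 60 N. Pads are 19 mm wide; open, the fingers measure 130 mm over their backs; the gripper's body (78 mm by 193 mm) begins 47 mm behind the grasp point.
Start: joints at [1.555, 0.359, 0.012, 0, -1.224, -0.288], TCP at [0.202, 0.644, 0.405] pointing down, gripper open.
Joint ranges: [-3.07, 3.07], [-1.43, 2.12], [-1.02, 1.25], [-3.03, 1.67], [-3.05, -0], [-3.03, 3.03]. Speed limits (rad/s): [2.39, 2.39, 3.01, 3.14, 3.14, 3.14].

INTERFACE

Orientations are given as [roll, pitch, yaw] about the fixed x, y, z axes, in that order (R = Rz(yaw) Ry(pitch) Rx(roll)).
In Python, from rig import env, cams, job gives the robot as it stands.
- The arm moves only by the tool jog_arm, never from a script. Its argument "motion" is a list that holds one entry, the list of rows, each a list of 7 numbers: the turn, a rotation vector about the tool's x, y, z in rad, then the shift along the tool's x, y, z in m, then the opening, from 0 (shut) to 1 (fully open). In form: [[[ax, ay, az, dx, dy, dz, grip], ...]]. A call has 1 to 5 rows; each row is the pose to reach, as a shift and turn from the pose commanded when the call began, along the tool's axes at that moment; what a row does not reach only later rows make up. A row lasts 1/12 s, in which the tool goes at most 41.7 mm and 7.16 degrees, less where a joint would pass 70% of its speed; a pose out of reach is approached as far as the arm can. A call with a gripper value outside its range is refused whole. The fingers move at their own pace and stop on an object; the grip force is fixed at half the most. Time passes only in rows, so rows that repeat a pose let the fingers close. It gives the time, the measured TCP pose, the force, the opening and the grip force at its end, in the units of the state.
- env.get_state(): the state, without advancing time (a new reading comes with each control period).
- cams.get_image(name): name is "scene" or "side" or "wrist"; returns a dict with "pixels" (384x512x3 uint8, blue, green, red), "fovy" (degrees; the focal length in pixels is half the picture's height over the tangent of half this angle, whatever the lens; pixels are square), "cx", "cy" (the principal point, pixels), "xyz" and "attitude" of the camera in the world; the wrist camera has in their place "T_tool_cam" (4x4, takes a point from camera to tool coordinates, whose origin is the TCP and whose axes are the flange's). Camera axes: x right, y down, z forward; pixel columns grow to the right and rows downward; lengths in m; the calibration is good to about 2 mm. A picture is of the moment at which its call begins: read the wrist's pose just before it. There is no depth.
- job.job_done(): hands the job in; it is judged then, once.
The state is a dict: "time": time; "q": joint angles; "qvel": joint speeds; "joint_efforts": joint torques, N m; "ee_pos": TCP position; "eef_rot": TCP orientation; "force": force on the tool from outside, world axes, zero at the start; "torque": the same for the moment, N m; "opening": finger opening in m; "finger_force": force on a finger pad.
Only numpy, scipy, OpenCV 4.12 (cv2) and the standard library are available. Lean on these libraries where they do the work, as an engineer would, in place of code of your own. Each camera call takes 0.05 s, during which the arm holds its last target. There are 200 camera calls.

TASK

Shut the grey box over the bearing: with the fingertips push its open flap over from behind until it lies level, and while holding it down push it by its ridge fully home beneath the retaining lip, so that it stays shut when you let go. Push on the flap's outer face only, without touching its rubber lining; pick nothing up, and leave the bearing and the loose things around the box where they are.

Things in the scene. Friction and masses are not known exactly. Their poses are not given: they have to be found in the camera images.
- box: Grey steel keeper box screwed to the bench (it cannot move): base plate 176 (x) x 130 (y) x 4 mm, walls up to 36 mm high. Origin: centre of the underside on the bench; +x points from the lip end to the hinge end, z up. Cheek plates carry the pin at y = -59 to -54 and +54 to +59 mm, x = 26 to 82 mm, 56.5 mm high.
- pin_mid (a point): Middle of the flap's hinge pin, which lies along the box's y, 128 mm long, 44.5 mm above the bench, at box x = +62 mm minus the value of carriage. Its ends run in slots of the cheek plates.
- lip_mid (a point): Middle of the lip's inner edge, on its underside: box x = -56 mm, 48 mm above the bench. The retaining lip is a fixed steel strip 76 mm long (y), 3 mm thick, from box x = -73 to -56 mm; from there a flared lead-in rises toward the hinge end, to x = -50 mm, 54 mm high. The folded flap's edge belongs beneath it.
- flap (a joint): Angle of the sprung aluminium flap, rad: 0 = level over the box (top face 46 mm above the bench), 1.57 = upright, more = leaning back. Starts at 1.6 to 1.95 and stays there. A spring lifts it: holding it down takes about 3 N at the ridge; let go untucked it rises. Tucked it rests against the lip at about 0.02. It can be pressed below level to a stop at -0.04, so pressing it 1 to 2 mm below level clears the lip.
- carriage (a joint): How far pin and flap have been slid toward the lip, m: 0 = drawn back (starts 0 to 0.003), 0.020 = home at a firm stop. Friction about 4 N; stays where left. The level flap's edge is at box x = -43 mm minus this: at 0 it is 7 mm short of the lead-in, at 0.020 it is 7 mm under the lip's flat part. Flap and lip are solid to each other: slid forward too soon, the flap lands on top of the lip.
- flap_push (a point): Spot to press, on the flap's outer face (upper when folded), mid-width, 66 mm from the pin. 14 mm farther out begins the push ridge, parallel to the pin: 80 mm long, 4 mm thick, 8 mm high, centred 82 mm from the pin. A fingertip on the ridge's pin side pushes the flap toward the lip. The point's z is the face's outward normal, -x runs from pin to free edge.
- flap_edge (a point): Middle of the flap's free edge, 105 mm from the pin, half-way through its 3 mm thickness. The flap is 92 mm wide.
- lining: Rubber lining 66 x 64 x 1.5 mm on the inner face of the flap (the face toward the bearing when folded), 19 to 85 mm from the pin. Origin on the hinge pin's middle. It is not to be touched.
- bearing: Steel ball bearing, 52 mm across, 18 mm high, lying loose on the box's floor (4 mm above the bench). Origin: centre of its underside. Stays there.
- pipe_offcut: Rusty pipe end, 42 mm across, 58 mm high, loose and standing beside the box on its +y side. Origin: centre of its underside. Bystander.
- tape_measure: Yellow pocket tape, 58 x 74 x 35 mm, loose beside the box on its -y side. Origin: centre of its underside. Bystander.
- driver_blue: Screwdriver with blue handle, 215 mm long, 29 mm high, lying loose behind the box. Origin: middle of its underside. Bystander.
- steel_tray_small: Small open steel tray, 72 x 100 x 30 mm, loose at the left front. Origin: centre of its underside. Bystander.
Not all that is in view belongs to the job. What is shaped like the bearing but green or yellow is not meant.

How it is judged:
On the way:
1. the flap is folded down level with its edge still short of the lip (value of joint flap below 0.09 rad and value of joint carriage below 0.01 m), for 0.05 s.
At the end, for the whole second after the job is handed in: The flap lies level (within 0.05 rad, at rest) with its edge below the lip, and is pushed home beneath the lip to within 3.5 mm of its stop; the bearing lies on the floor of the box (value of joint flap below 0.05 rad and value of joint carriage above 0.0165 m and z of flap_edge in the frame of box below 0.0485 m and velocity of joint flap between -0.05 and 0.05 rad/s and z of bearing in the frame of box below 0.012 m and horizontal distance between bearing and box below 0.06 m); the robot touches nothing.
It fails at once if the fingers touch the rubber lining on the flap's inner face (the flap is pinched or pulled) (contact force between the fingers and lining above 0.5 N).
It fails at once if the bearing in the box is moved more than 25 mm or lifted (distance of bearing from where it was at the start of the episode above 0.025 m).
It fails at once if the pipe offcut, tape measure, screwdriver or small steel tray is moved more than 25 mm or lifted (distance of any of pipe_offcut, tape_measure, driver_blue, steel_tray_small from where it was at the start of the episode above 0.025 m).
It also fails if it takes over 38 s, if anything falls off the work surface, if the arm or the gripper's body presses on something with over 40 N, if the wrist force passes 120 N, or if a joint passes its speed limit or range.

## Working session

There is one attempt and no reset: what is moved stays moved. The work goes in short steps, Python scripts to look and compute and a tool call to move; the robot and the scene stay as the last step left them, time stands still between calls to the robot, and variables do not carry over. Pictures are saved under pics/ and viewed, at most 10 in all, crops included, and the job is handed in when it is done.

Besides the shell and the picture viewer there is one more tool, called after "Call:" as name(argument=value, ...), one argument or row to a line, values as JSON. jog_arm: Moves the arm, as the interface text tells. Its arguments: {"type":"object","properties":{"motion":{"type":"array","items":{"type":"array","items":{"type":"array","items":{"type":"number"}}}}},"required":["motion"]}

```bash
mkdir -p pics; ls; python3 - <<'E'
from rig import env,cams,job
import cv2,numpy as np,pickle
s=env.get_state();print(s)
d={}
for n in("scene","side","wrist"):
    d[n]=cams.get_image(n);cv2.imwrite(f"pics/{n}0.png",d[n]["pixels"])
    print(n,{k:v for k,v in d[n].items() if k!="pixels"})
pickle.dump((s,d),open("m0.pkl","wb"))
cv2.imwrite("pics/all0.png",cv2.resize(d["scene"]["pixels"],(768,576),interpolation=cv2.INTER_CUBIC))
E
```

```text
pics
{'time': 0.0, 'q': array([ 1.55511570e+00,  3.59366684e-01,  1.10249938e-02, -3.58165660e-04,
       -1.22408766e+00, -2.88092692e-01]), 'qvel': array([ 0.00099045,  0.00073181, -0.00015457,  0.00337709, -0.00271092,
        0.00099061]), 'joint_efforts': array([-4.48739020e-04, -5.82718492e+01,  2.93047822e+01,  6.99728340e+00,
        6.86799089e-03, -1.69589175e-04]), 'ee_pos': array([0.20185366, 0.64389191, 0.40371932]), 'eef_rot': array([ 3.13993126e+00, -1.41206403e-04, -3.03895179e-01]), 'force': array([-0.21916687, -0.29090004,  0.01760602]), 'torque': array([ 0.02072728, -0.02411492, -0.00050887]), 'finger_force': 0.0, 'opening': 0.08767010666663536}
scene {'fovy': 52.75886051931008, 'cx': 259.35401252638815, 'cy': 186.91442921733525, 'xyz': array([-0.18682889,  0.48067047,  0.64906431]), 'attitude': array([-2.16878166,  0.01619138, -2.08531394])}
side {'fovy': 48.86363531556463, 'cx': 256.36863840188323, 'cy': 187.2181392546937, 'xyz': array([-0.01122694, -0.78820851,  0.56291665]), 'attitude': array([-2.03635972,  0.0263443 , -0.59572493])}
wrist {'fovy': 64.60365826888847, 'cx': 254.83109325820374, 'cy': 186.4151641789795, 'T_tool_cam': array([[-1.96249679e-04, -9.66619966e-01, -2.56214368e-01,
         6.89814427e-02],
       [ 9.99999944e-01, -2.59164753e-04,  2.11792013e-04,
         2.08826311e-06],
       [-2.71124121e-04, -2.56214312e-01,  9.66619963e-01,
         2.11790912e-02],
       [ 0.00000000e+00,  0.00000000e+00,  0.00000000e+00,
         1.00000000e+00]])}
```

View pics/all0.png

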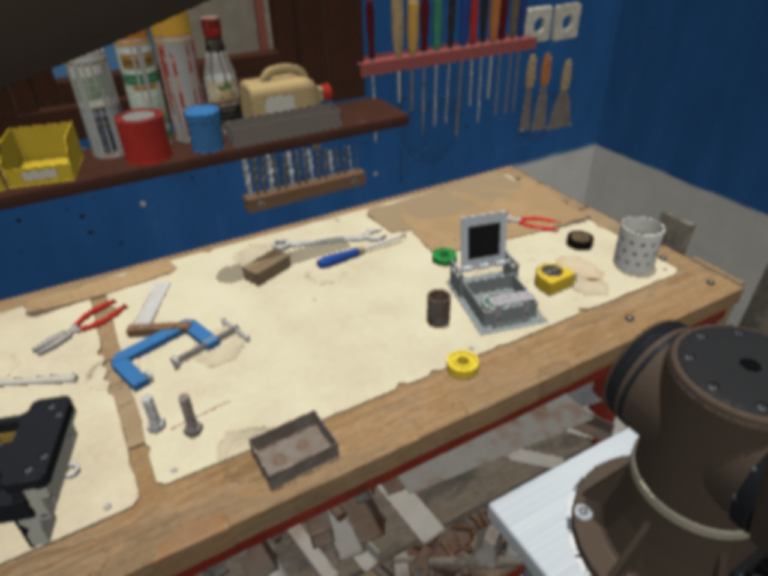

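View pics/side0.png

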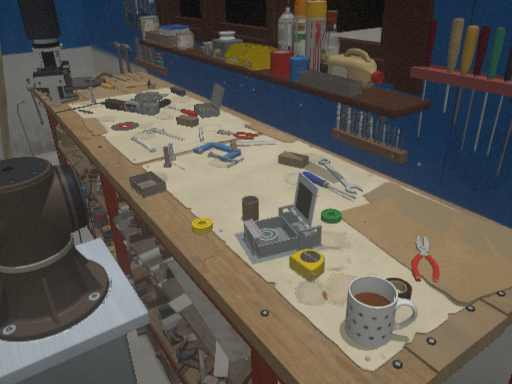

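The box is at (495,285) in the enlarged scene view and (283,235) in side. The flap stands upright with its lining toward the robot, so the hinge is at the far end. The look-alike rings are green (444,257) and yellow (462,363); the bearing is the steel ring inside the box. Next is a close crop.

```bash
python3 - <<'E'
import cv2,numpy as np,pickle
s,d=pickle.load(open("m0.pkl","rb"))
a=d["scene"]["pixels"][130:230,275:375];b=d["side"]["pixels"][165:265,230:330]
f=lambda i:cv2.resize(i,(400,400),interpolation=cv2.INTER_CUBIC)
cv2.imwrite("pics/crop0.png",np.hstack([f(a),f(b)]))
E
```

```text
(no output)
```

View pics/crop0.png

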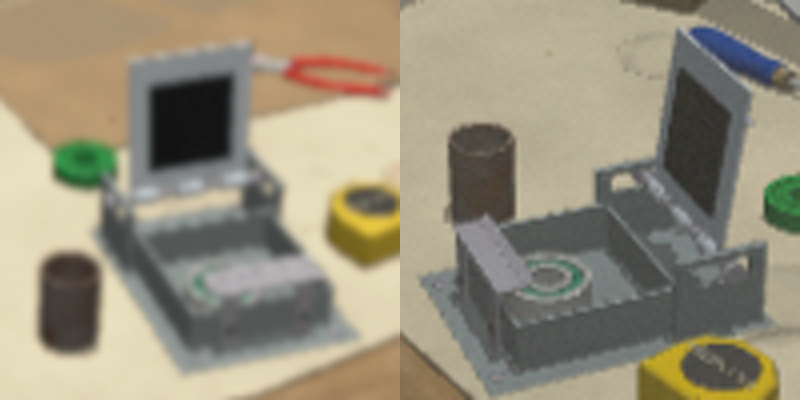

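```bash
cat > h.py <<'E'
import numpy as np
from scipy.spatial.transform import Rotation as R
from scipy.optimize import least_squares
def cam(im,s=None):
    f=192/np.tan(np.radians(im["fovy"])/2)
    if "xyz" in im: M=R.from_euler("xyz",im["attitude"]).as_matrix();t=im["xyz"]
    else:
        T=im["T_tool_cam"];Rt=R.from_euler("xyz",s["eef_rot"]).as_matrix()
        M=Rt@T[:3,:3];t=Rt@T[:3,3]+s["ee_pos"]
    def proj(P):
        p=(np.asarray(P)-t)@M
        return np.c_[p[:,0]/p[:,2]*f+im["cx"],p[:,1]/p[:,2]*f+im["cy"]]
    return proj
def box2w(x,y,yaw,P):
    return np.asarray(P)@R.from_euler("z",yaw).as_matrix().T+[x,y,0]
def edge(th,car,dy,r=.105): return [.062-car-r*np.cos(th),dy,.0445+r*np.sin(th)]
E
python3 - <<'E'
from h import *
import pickle
s,d=pickle.load(open("m0.pkl","rb"))
ps,pd=cam(d["scene"]),cam(d["side"])
S=lambda u,v:(u/4+275-.4,v/4+130-.4)
D=lambda u,v:((u-400)/4+230-.4,v/4+165-.4)
obs_s=[S(185,372),S(358,335),S(95,232),S(128,60),S(250,42)]
obs_d=[D(495,393),D(420,275),D(775,322),D(682,30),D(750,95)]
def pts(p):
    th=p[3];L=[[-.088,.065,.002],[-.088,-.065,.002],[.088,.065,.002],edge(th,.0015,.046),edge(th,.0015,-.046)]
    M=[[-.088,-.065,.002],[-.088,.065,.002],[.088,-.065,.002],edge(th,.0015,.046),edge(th,.0015,-.046)]
    return box2w(*p[:3],L),box2w(*p[:3],M)
def res(p):
    L,M=pts(p);return np.r_[(ps(L)-obs_s).ravel(),(pd(M)-obs_d).ravel()]
for y0 in(-.5,0,.5):
    r=least_squares(res,[.6,-.0,y0,1.7],loss="soft_l1");print(r.x,r.cost)
print(res(r.x).reshape(-1,2).round(1))
E
```

```text
[ 0.48969121 -0.11504165 -0.23685433  1.69619814] 7.0933081178262345
[ 0.4896912  -0.11504164 -0.23685438  1.69619833] 7.093308117805526
[ 0.48969121 -0.11504165 -0.2368543   1.69619806] 7.093308117853919
[[-0.9  0.4]
 [ 1.   0.5]
 [-2.1 -1. ]
 [ 0.1 -0.7]
 [ 0.5 -0.9]
 [-0.6  0.9]
 [-0.2  0.3]
 [ 1.2  0.7]
 [-1.  -1.6]
 [ 0.4 -1.8]]
```

Box pose: (0.490, −0.115), yaw −0.237, flap angle about 1.70. Residuals are about 1 px. I'll move over to behind the flap with the gripper shut.

Call:
jog_arm(
  motion=[
    [[0,0,0,0.029,0.0297,0,0],[0,0,0,0.058,0.0594,0,0],[0,0,0,0.087,0.0891,0,0],[0,0,0,0.116,0.1188,0,0],[0,0,0,0.145,0.1485,0,0]],
  ],
)

```text
time: 0.57
ee_pos: [0.2963, 0.4571, 0.4043]
eef_rot: [3.141, 0.0, -0.303]
force: [1.0, -0.1, -0.1]
opening: 0.0603
finger_force: 0.0
```

Call:
jog_arm(
  motion=[
    [[0,0,0,0.029,0.0297,0,0],[0,0,0,0.058,0.0594,0,0],[0,0,0,0.087,0.0891,0,0],[0,0,0,0.116,0.1188,0,0],[0,0,0,0.145,0.1485,0,0]],
  ],
)

```text
time: 0.98
ee_pos: [0.39, 0.2719, 0.4048]
eef_rot: [-3.141, -0.0, -0.303]
force: [0.8, -0.4, -0.9]
opening: 0.027
finger_force: 0.0
```

Call:
jog_arm(
  motion=[
    [[0,0,0,0.029,0.0297,0,0],[0,0,0,0.058,0.0594,0,0],[0,0,0,0.087,0.0891,0,0],[0,0,0,0.116,0.1188,0,0],[0,0,0,0.145,0.1485,0,0]],
  ],
)

```text
time: 1.4
ee_pos: [0.484, 0.0868, 0.4049]
eef_rot: [-3.141, -0.0, -0.303]
force: [1.2, 0.3, 1.3]
opening: 0.0007
finger_force: 0.0
```

Call:
jog_arm(
  motion=[
    [[0,0,0,0.029,0.0297,0,0],[0,0,0,0.058,0.0594,0,0],[0,0,-0.067,0.087,0.0891,0,0],[0,0,-0.067,0.087,0.0891,0,0],[0,0,-0.067,0.087,0.0891,0,0]],
  ],
)

```text
time: 1.82
ee_pos: [0.5405, -0.0244, 0.4039]
eef_rot: [3.141, 0.001, -0.241]
force: [-0.3, 1.3, 0.2]
opening: 0.0005
finger_force: 0.0
```

```bash
cat >> h.py <<'E'
B=[.4897,-.1150,-.2369]
def tip(s,B=B):
    Rt=R.from_euler("xyz",s["eef_rot"]).as_matrix()
    p=s["ee_pos"]+Rt@[0,0,.178]
    return R.from_euler("z",-B[2]).apply(p-[B[0],B[1],0])
E
python3 - <<'E'
from rig import env,cams,job
from h import *
import cv2,pickle
s=env.get_state();print(s["time"],s["ee_pos"],s["eef_rot"],s["opening"],"tip in box",tip(s))
d=cams.get_image("wrist");pickle.dump((s,d),open("m1.pkl","wb"));
im=cv2.resize(d["pixels"],(768,576),interpolation=cv2.INTER_CUBIC);cv2.imwrite("pics/w1.png",im)
E
```

```text
1.8167 [ 0.54054103 -0.02443642  0.40386056] [ 3.14083669e+00  1.33452098e-03 -2.41243479e-01] 0.0004528634209648135 tip in box [0.02792852 0.09983252 0.22586077]
```

View pics/w1.png

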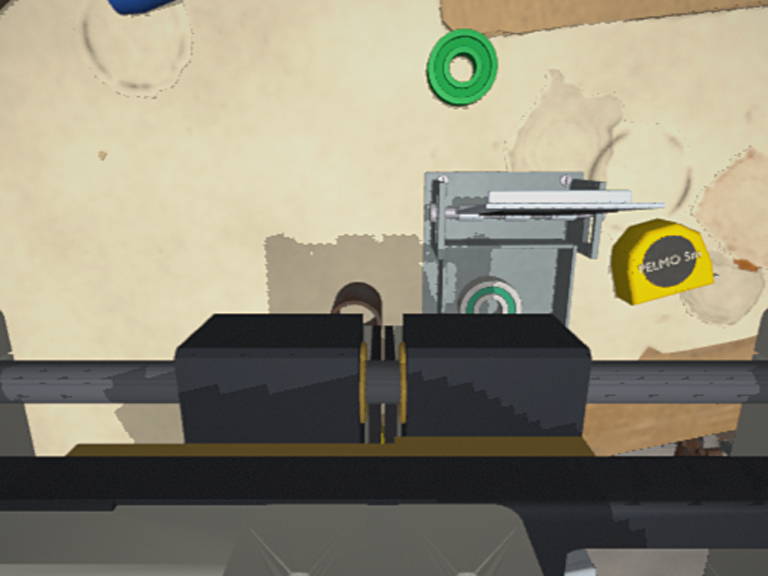

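The wrist view shows the box axis-aligned: far base corners at (424,172) and (583,172), flap edge from about (488,209) to (663,205), and the ridge in front of it at (490–632,197).

```bash
python3 - <<'E'
from h import *
import pickle
s,d=pickle.load(open("m1.pkl","rb"));p=cam(d,s)
P=[[.088,.065,.004],[.088,-.065,.004],edge(1.7,.0015,.046),edge(1.7,.0015,-.046)]
print(p(box2w(*B,P))*1.5)
obs=np.array([[424,172],[583,172],[663,206]])/1.5-.2
def res(v): return (p(box2w(v[0],v[1],B[2],[P[0],P[1],edge(v[2],.0015,-.046)]))-obs).ravel()
r=least_squares(res,[B[0],B[1],1.7]);print(r.x,r.fun)
E
```

```text
[[424.67093628 169.69479437]
 [585.53617943 168.93994693]
 [487.28239605 204.64371828]
 [667.93963663 203.79875126]]
[ 0.48831444 -0.11262047  1.7087472 ] [-1.02083947  0.28503546  0.07968113 -0.21741316  0.59354797  0.04153396]
```

Call:
jog_arm(
  motion=[
    [[0,0,0.004,0.027,0.031,0,0],[0,0,0.004,0.054,0.062,0,0],[0,0,0.004,0.084,0.0985,0,0],[0,0,0.004,0.084,0.0985,0,0]],
  ],
)

```text
time: 2.2
ee_pos: [0.6004, -0.14, 0.4041]
eef_rot: [3.14, 0.0, -0.242]
force: [0.0, 0.9, 0.5]
opening: 0.0001
finger_force: 0.0
```

Call:
jog_arm(
  motion=[
    [[0,0,0,0,0,0.03,0],[0,0,0,0,0,0.065,0],[0,0,0,0,0,0.1,0],[0,0,0,0,0,0.11,0],[0,0,0,0,0,0.11,0]],
  ],
)

```text
time: 2.62
ee_pos: [0.5976, -0.1363, 0.2919]
eef_rot: [3.14, 0.006, -0.24]
force: [-0.8, -0.8, -0.0]
opening: 0.0004
finger_force: 0.0
```

```bash
sed -i 's/^B=.*/B=[.4885,-.1135,-.2369]/' h.py; python3 - <<'E'
from rig import env,cams,job
from h import *
import cv2,pickle
s=env.get_state();t=tip(s);print(s["time"],s["eef_rot"],s["force"],"tip in box",t)
for th in [1.7,1.5,1.3,1.1,.95,.8,.65,.5,.4,.3,.2,.1,.05,0,-.02]:
    c,n=np.cos(th),np.sin(th)
    x=.0605+max(-.072*c+.0015*n,-.08*c+.0095*n)+.0095;z=.0445+.072*n+.0015*c
    print(th,np.round([x,z],4),"d_tool",np.round([x-t[0],t[1],t[2]-z],4))
d=[cams.get_image(n)["pixels"] for n in("wrist","side")]
cv2.imwrite("pics/w2.png",np.hstack([cv2.resize(d[0],(400,300)),cv2.resize(d[1][140:260,220:340],(300,300),interpolation=cv2.INTER_CUBIC)]))
E
```

```text
2.6167 [ 3.14012102  0.00574554 -0.23969689] [-0.80225975 -0.78269619 -0.03622374] tip in box [0.11039724 0.00319231 0.11394745]
1.7 [0.0897 0.1157] d_tool [-0.0207  0.0032 -0.0018]
1.5 [0.0738 0.1164] d_tool [-0.0366  0.0032 -0.0025]
1.3 [0.0578 0.1143] d_tool [-0.0526  0.0032 -0.0003]
1.1 [0.0422 0.1093] d_tool [-0.0682  0.0032  0.0046]
0.95 [0.0312 0.1039] d_tool [-0.0792  0.0032  0.01  ]
0.8 [0.0211 0.0972] d_tool [-0.0893  0.0032  0.0168]
0.65 [0.0136 0.0893] d_tool [-0.0968  0.0032  0.0247]
0.5 [0.0075 0.0803] d_tool [-0.1029  0.0032  0.0336]
0.4 [0.0043 0.0739] d_tool [-0.1061  0.0032  0.04  ]
0.3 [0.0017 0.0672] d_tool [-0.1087  0.0032  0.0467]
0.2 [-0.0003  0.0603] d_tool [-0.1107  0.0032  0.0537]
0.1 [-0.0015  0.0532] d_tool [-0.1119  0.0032  0.0608]
0.05 [-0.0018  0.0496] d_tool [-0.1122  0.0032  0.0644]
0 [-0.002  0.046] d_tool [-0.1124  0.0032  0.0679]
-0.02 [-0.002   0.0446] d_tool [-0.1124  0.0032  0.0694]
```

View pics/w2.png

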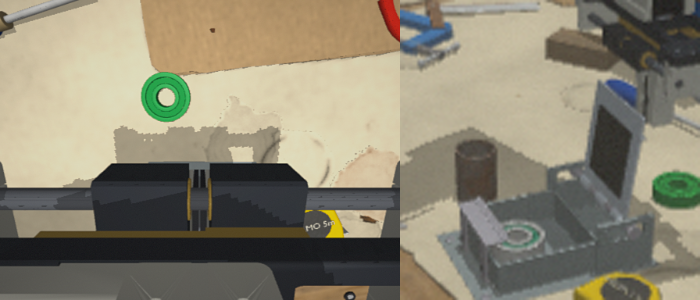

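The side crop shows the fingertips (≈655,100) behind the upright flap with nothing between them. I'm starting the push.

Call:
jog_arm(
  motion=[
    [[0,-0.003,0,-0.01,0.003,-0.001,0],[0,-0.006,0,-0.02,0.003,-0.002,0],[0,-0.006,0,-0.028,0.003,-0.002,0],[0,-0.006,0,-0.036,0.003,-0.0025,0],[0,-0.006,0,-0.044,0.003,-0.0015,0]],
  ],
)

```text
time: 3.13
ee_pos: [0.5547, -0.1299, 0.2976]
eef_rot: [-3.141, 0.003, -0.241]
force: [0.6, -1.6, 1.5]
opening: -0.0002
finger_force: 0.7
```

Call:
jog_arm(
  motion=[
    [[0,0,0,-0.006,0,0.0015,0],[0,0,0,-0.012,0,0.003,0],[0,0,0,-0.018,0,0.005,0],[0,0,0,-0.024,0,0.0065,0],[0,0,0,-0.024,0,0.0065,0]],
  ],
)

```text
time: 3.55
ee_pos: [0.5306, -0.1241, 0.2892]
eef_rot: [3.142, 0.007, -0.241]
force: [0.0, -0.6, -0.6]
opening: 0.0003
finger_force: 0.2
```

```bash
cat > look.py <<'E'
from rig import env,cams,job
from h import *
import cv2,sys
s=env.get_state();t=tip(s);print(s["time"],s["eef_rot"],"F box",R.from_euler("z",-B[2]).apply(s["force"]).round(1),"tip in box",t.round(4))
if len(sys.argv)>1:
    d=[cams.get_image(n)["pixels"] for n in("scene","side")]
    f=lambda i:cv2.resize(i,(400,400),interpolation=cv2.INTER_CUBIC)
    cv2.imwrite(sys.argv[1],np.hstack([f(d[0][130:230,275:375]),f(d[1][165:265,230:330])]))
E
python3 look.py pics/a1.png
```

```text
3.55 [ 3.14153179  0.00740781 -0.2410071 ] F box [ 0.2 -0.6 -0.6] tip in box [ 0.0421 -0.0005  0.1112]
```

View pics/a1.png

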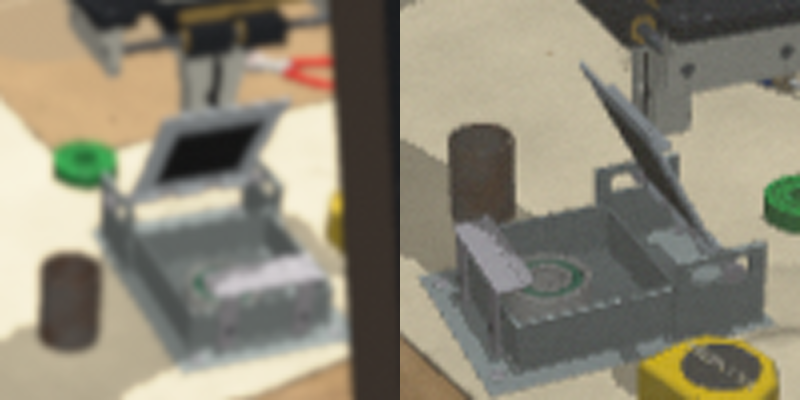

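Flap follows the fingers (about 1.05 rad in the side crop, finger at its ridge). I'll continue the arc.

Call:
jog_arm(
  motion=[
    [[0,0,0,-0.0055,0,0.004,0],[0,0,0,-0.011,0,0.0075,0],[0,0,0,-0.016,0,0.011,0],[0,0,0,-0.021,0,0.0145,0],[0,0,0,-0.025,0,0.0185,0]],
  ],
)

```text
time: 4.07
ee_pos: [0.5069, -0.1182, 0.2711]
eef_rot: [-3.142, 0.006, -0.241]
force: [1.2, -1.5, 0.4]
opening: 0.0003
finger_force: 0.9
```

Call:
jog_arm(
  motion=[
    [[0,0,0,-0.0035,0,0.004,0],[0,0,0,-0.007,0,0.0085,0],[0,0,0,-0.01,0,0.0125,0],[0,0,0,-0.0125,0,0.0185,0],[0,0,0,-0.0125,0,0.0185,0]],
  ],
)

```text
time: 4.48
ee_pos: [0.4943, -0.1153, 0.2518]
eef_rot: [3.141, 0.008, -0.241]
force: [-0.0, 0.2, 0.7]
opening: 0.0003
finger_force: 0.5
```

```bash
python3 look.py pics/a2.png
```

```text
4.4833 [ 3.14131666  0.00781188 -0.24114232] F box [-0.1  0.2  0.7] tip in box [ 0.0047 -0.0004  0.0738]
```

View pics/a2.png

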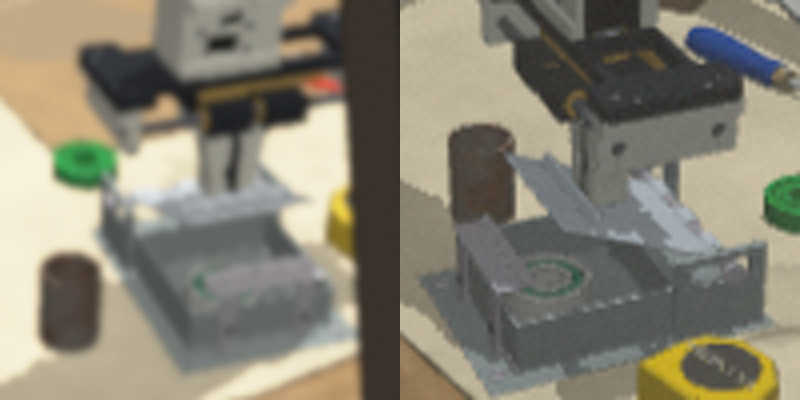

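The flap is at about 0.4 rad, with the fingertip on the pin side of the ridge. Pressing on to level.

Call:
jog_arm(
  motion=[
    [[0,0,0,-0.003,0,0.0065,0],[0,0,0,-0.005,0,0.0135,0],[0,0,0,-0.006,0,0.0195,0],[0,0,0,-0.0065,0,0.0245,0],[0,0,0,-0.0065,0,0.027,0]],
  ],
)

```text
time: 5.0
ee_pos: [0.4887, -0.1137, 0.2252]
eef_rot: [3.141, 0.006, -0.241]
force: [1.5, -0.2, 3.1]
opening: 0.0002
finger_force: 1.4
```

Call:
jog_arm(
  motion=[
    [[0,0,0,0,0,0.0015,0],[0,0,0,0,0,0.0015,0],[0,0,0,0,0,0.0015,0]],
  ],
)

```text
time: 5.25
ee_pos: [0.4887, -0.1137, 0.2245]
eef_rot: [3.142, 0.006, -0.241]
force: [0.7, 0.6, 2.7]
opening: 0.0006
finger_force: 1.0
```

```bash
python3 look.py pics/a3.png
```

```text
5.25 [ 3.14151075  0.00649698 -0.24083161] F box [0.6 0.7 2.7] tip in box [-0.0009 -0.0002  0.0465]
```

View pics/a3.png

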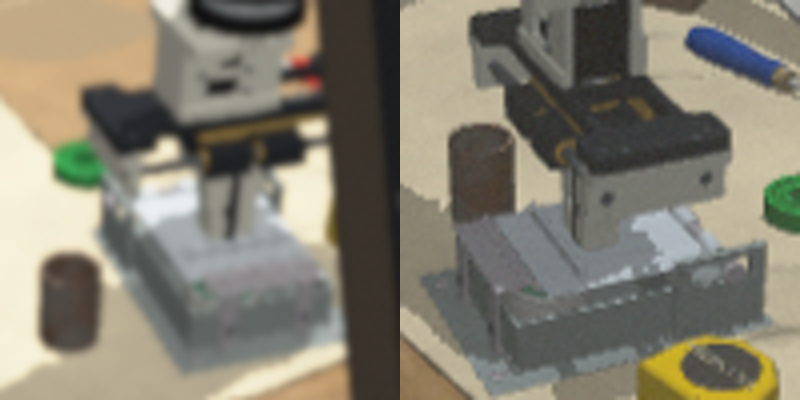

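Almost level: the tip sits between pin and ridge, edge still short of the lip. Pressing to just below level, in small steps.

Call:
jog_arm(
  motion=[
    [[0,0,0,0,0,0.001,0],[0,0,0,0,0,0.0015,0],[0,0,0,0,0,0.0015,0]],
  ],
)

```text
time: 5.6
ee_pos: [0.4886, -0.1137, 0.2231]
eef_rot: [-3.142, 0.006, -0.241]
force: [-0.7, 0.3, 2.8]
opening: 0.0007
finger_force: 1.6
```

Call:
jog_arm(
  motion=[
    [[0,0,0,0,0,0.001,0],[0,0,0,0,0,0.001,0],[0,0,0,0,0,0.001,0]],
  ],
)

```text
time: 5.85
ee_pos: [0.4887, -0.1138, 0.2221]
eef_rot: [3.142, 0.006, -0.241]
force: [-0.4, 0.7, 4.4]
opening: 0.0002
finger_force: 2.2
```

Call:
jog_arm(
  motion=[
    [[0,0,0,-0.003,0,0,0],[0,0,0,-0.006,0,0,0],[0,0,0,-0.009,0,0.0,0],[0,0,0,-0.012,0,0.0,0],[0,0,0,-0.012,0,0.0,0]],
  ],
)

```text
time: 6.27
ee_pos: [0.4769, -0.1108, 0.2224]
eef_rot: [-3.141, 0.005, -0.24]
force: [2.0, -0.5, 2.1]
opening: 0.0003
finger_force: 1.7
```

Call:
jog_arm(
  motion=[
    [[0,0,0,-0.002,0,0,0],[0,0,0,-0.004,0,0,0],[0,0,0,-0.006,0,0,0],[0,0,0,-0.008,0,0,0],[0,0,0,-0.008,0,0,0]],
  ],
)

```text
time: 6.68
ee_pos: [0.469, -0.1089, 0.2223]
eef_rot: [-3.141, 0.006, -0.241]
force: [1.6, -1.3, 2.6]
opening: 0.0
finger_force: 2.3
```

```bash
python3 look.py pics/a4.png
```

```text
6.6833 [-3.14147398  0.00591969 -0.24075792] F box [ 1.8 -0.9  2.6] tip in box [-0.0211 -0.0001  0.0443]
```

View pics/a4.png

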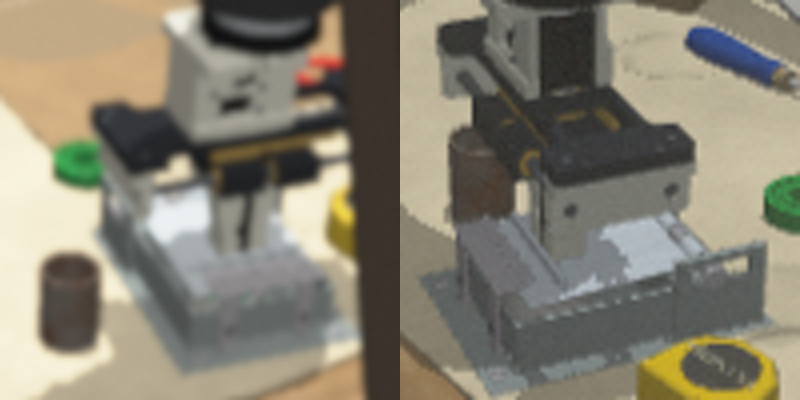

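Call:
jog_arm(
  motion=[
    [[0,0,0,-0.002,0,0,0],[0,0,0,-0.004,0,0,0],[0,0,0,-0.005,0,0,0],[0,0,0,-0.006,0,0,0],[0,0,0,-0.006,0,0,0]],
  ],
)

```text
time: 7.2
ee_pos: [0.4633, -0.1075, 0.2222]
eef_rot: [-3.142, 0.006, -0.241]
force: [3.4, 0.0, 2.5]
opening: 0.0005
finger_force: 2.4
```

Call:
jog_arm(
  motion=[
    [[0,0,0,-0.001,0,0,0],[0,0,0,-0.002,0,0,0],[0,0,0,-0.002,0,0,0]],
  ],
)

```text
time: 7.45
ee_pos: [0.4627, -0.1072, 0.2228]
eef_rot: [-3.141, 0.003, -0.24]
force: [7.6, -4.1, 1.5]
opening: 0.0003
finger_force: 4.3
```

```bash
python3 look.py
```

```text
7.45 [-3.14122591e+00  2.99654991e-03 -2.39937814e-01] F box [ 8.4 -2.3  1.5] tip in box [-0.0271  0.0002  0.0448]
```

Call:
jog_arm(
  motion=[
    [[0,0,0,-0.001,0,0.0005,0],[0,0,0,-0.002,0,0.0005,0],[0,0,0,-0.0025,0,0.0005,0],[0,0,0,-0.0025,0,0.0005,0]],
  ],
)

```text
time: 7.78
ee_pos: [0.4619, -0.1068, 0.2231]
eef_rot: [-3.141, -0.001, -0.239]
force: [11.8, -9.5, 0.2]
opening: 0.0004
finger_force: 7.2
```

```bash
python3 look.py
```

```text
7.7833 [-3.14076943e+00 -9.13611211e-04 -2.38969202e-01] F box [13.7 -6.5  0.2] tip in box [-0.0273  0.0005  0.0451]
```

The carriage has reached a firm stop: force rose to 14 N while the tip moved only 0.2 mm. Releasing now: back off the ridge, then lift.

Call:
jog_arm(
  motion=[
    [[0,0,0,0.003,0,-0.0005,0],[0,0,0,0.006,0,-0.002,0],[0,0,0,0.006,0,-0.008,0],[0,0,0,0.006,0,-0.025,0],[0,0,0,0.006,0,-0.05,0]],
  ],
)

```text
time: 8.2
ee_pos: [0.4632, -0.1081, 0.2701]
eef_rot: [3.139, 0.013, -0.242]
force: [1.1, 0.0, 0.2]
opening: 0.0003
finger_force: 0.0
```

Call:
jog_arm(
  motion=[
    [[0,0,0,0,0,-0.03,0],[0,0,0,0,0,-0.06,0],[0,0,0,0,0,-0.09,0],[0,0,0,0,0,-0.1,0],[0,0,0,0,0,-0.1,0]],
  ],
)

```text
time: 8.62
ee_pos: [0.4656, -0.1081, 0.3744]
eef_rot: [-3.14, 0.003, -0.241]
force: [0.6, -0.1, -0.2]
opening: 0.0006
finger_force: 0.0
```

```bash
python3 look.py pics/a5.png
```

```text
8.6167 [-3.14015244e+00  2.89574391e-03 -2.40714071e-01] F box [ 0.6  0.  -0.2] tip in box [-2.410e-02  1.000e-04  1.964e-01]
```

View pics/a5.png

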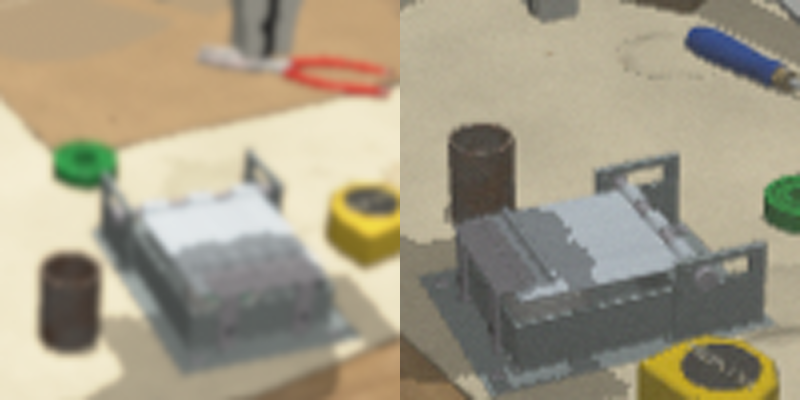

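The flap stays level under the lip with the arm clear. A quick numeric check of the ridge pixels (about (510,208) and (555,285) in the right crop) against carriage values.

```bash
python3 - <<'E'
from h import *
import pickle
s,d=pickle.load(open("m0.pkl","rb"));p=cam(d["side"])
for b in (B,[.4897,-.115,-.2369]):
  for c in(.012,.016,.02):
    q=p(box2w(*b,[[-.02-c,.04,.054],[-.02-c,-.04,.054],[.062-c,-.06,.0445]]));print(c,((q+.4-[230,165])*4+[400,0]).round(0).tolist())
E
```

```text
0.012 [[515.0, 203.0], [566.0, 270.0], [715.0, 272.0]]
0.016 [[508.0, 204.0], [559.0, 272.0], [709.0, 273.0]]
0.02 [[502.0, 205.0], [553.0, 273.0], [702.0, 275.0]]
0.012 [[518.0, 203.0], [569.0, 271.0], [719.0, 272.0]]
0.016 [[511.0, 204.0], [563.0, 272.0], [712.0, 274.0]]
0.02 [[505.0, 206.0], [556.0, 274.0], [706.0, 275.0]]
```

```bash
python3 -c "
from rig import env,cams,job
print(job.job_done())"
```

```text
the job is handed in; nothing more can be done
None
```

I folded the flap level and pushed it home beneath the lip. It stayed shut after release and nothing around the box looked disturbed; I handed the job in at about 8.6 s, and no verdict was returned.

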